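Screw the lid onto the sweets canister

ROBOT

A 6-joint arm with a two-finger parallel gripper is mounted at the origin on the work surface. World frame = base frame: x ahead of the robot, y to its left, z up, the work surface at z = 0. Lengths are in m, angles in degrees, forces in N, time in s.
With the tool pointing down it reaches from about 0.375 to 0.9 m from the base axis. Payload 3.1 kg.
Tool frame: the origin (TCP) lies at the very end of the fingers, on their centre line; the grasp point (between the pads) lies 19 mm behind it; z points along the fingers, y is the line along which they close (so a half turn about z gives the same grasp; the last joint's range is limited). The gripper opens to 87 mm and grips with 3 to 60 N. Pads are 19 mm wide; open, the fingers measure 117 mm over their backs; the gripper's body (75 mm by 190 mm) begins 51 mm behind the grasp point.
Start: joints at [-86.717, 30.224, 82.088, -0, 67.689, -10.227], TCP at [0.146, -0.608, 0.223] pointing down, gripper open.
Joint ranges: [-176.69, 176.69], [-43.24, 126.21], [12.49, 139.97], [-82, 262], [0, 151.66], [-163.58, 163.58]. Speed limits (degrees/s): [159.86, 159.86, 180, 180, 180, 180].

INTERFACE

Orientations are given as a 3x3 rotation matrix whose columns are the frame's x, y, z axes.
In Python, from rig import readout, cams, bot gives the robot as it stands.
- The arm moves only by the shell command python3 -m inch 'ROWS'. ROWS is JSON, a list of rows, each a list of 5 numbers: the shift along the world's x, y, z in cm, then the turn about the world's z in degrees, then the finger opening in cm, from 0 to 8.7. In form: [[dx, dy, dz, twist, fingers], ...]. A call has 1 to 10 rows; each row is the pose to reach, as a shift and turn from the pose commanded when the call began; what a row does not reach only later rows make up. A row lasts 1/12 s, in which the tool goes at most 41.7 mm and 7.16 degrees, less where a joint would pass 70% of its speed; a pose out of reach is approached as far as the arm can. A call with a gripper value outside its range is refused whole. The fingers move at their own pace and stop on an object; the grip force is fixed at half the most. Time passes only in rows, so rows that repeat a pose let the fingers close. It gives the time, the measured TCP pose, the force, the opening and the grip force at its end, in the units of the state.
- readout.read_state(): the state, without advancing time (a new reading comes with each control period).
- cams.capture(name): name is "scene" or "top" or "wrist"; returns a dict with "image" (420x560x3 uint8, blue, green, red), "intrinsics" (3x3 intrinsics, pixels), "xyz" and "rotation" of the camera in the world; the wrist camera has in their place "tool_from_camera" (4x4, takes a point from camera to tool coordinates, whose origin is the TCP and whose axes are the flange's). Camera axes: x right, y down, z forward; pixel columns grow to the right and rows downward; lengths in m; the calibration is good to about 2 mm. A picture is of the moment at which its call begins: read the wrist's pose just before it. There is no depth.
- bot.hand_in(): hands the job in; it is judged then, once.
The state is a dict: "time_s": time; "joint_positions": joint angles; "qvel": joint speeds; "tau": joint torques, N m; "position": TCP position; "tcp_rot": TCP orientation; "force": force on the tool from outside, world axes, zero at the start; "moment": the same for the moment, N m; "opening": opening from 0.0 (shut) to 1.0 (fully open); "grasp_force": force on a finger pad.
Only numpy, scipy, OpenCV 4.12 (cv2) and the standard library are available. Lean on these libraries where they do the work, as an engineer would, in place of code of your own. Each camera call takes 0.05 s, during which the arm holds its last target. There are 200 camera calls.

TASK

Close the large steel canister with the large lid, leaving the small lid alone. Set the lid down level on top of the neck's thread with its grip bar in line with the canister's two ears, then turn it back (anticlockwise from above) about a quarter turn and lower it as it drops into the thread. Then tighten it clockwise until the bar is in line with the ears again, and let go.

Things in the scene. Friction and masses are not known exactly. Their poses are not given: they have to be found in the camera images.
- canister: Large open stainless canister, fixed upright on the counter. Body 116 mm across, 87 mm high; neck 52 mm across (44 at its bevelled rim), rim 120 mm high. Two wire ears stick out of the body on opposite sides to 80 mm from the axis. Origin: centre of underside; x along the ears, z up. A clockwise stop on the neck halts a lowered lid when its bar is about 5 deg clockwise of the ears.
- thread (a point): Point on the canister's axis, 108 mm up, level with the tops of its two opposite thread ridges (out to 43 mm from axis), each 26 deg clockwise to 27 deg anticlockwise of an ear; axes as canister. With its bar 0 to 25 deg anticlockwise of the ears the lid rests on them, its origin here; at 50 to 130 deg it drops 14 mm onto the rim, and then turns clockwise at that height, lugs under the ridges.
- lid: Large aluminium lid, 112 mm across, 180 g, lying right way up. Skirt and top 30 mm high; across the top a black grip bar 64 long, 20 wide, 28 high (30 to 58 mm above origin). Origin: centre of lower edge; x along the bar, z up. Inside, 104 mm across, two 15 mm wide, 6 mm high lugs at the lower edge, below the bar's ends, reach to 35 mm from the axis (8 mm play on the neck). Half-turn symmetric.
- small_lid: Bystander: a lid of the same make but 72 mm across and 52 mm high with its bar, lying on the counter. Not to be used or shifted. Origin: centre of its lower edge.

How it is judged (in metres and radians):
On the way, in this order (a step that is already met when the one before it is completed fails the run):
1. the large lid rests level on top of the canister's thread ridges, centred on the neck (horizontal distance between lid and canister below 0.01 m and z of lid in the frame of canister between 0.104 and 0.115 m and angle between the x axis of lid and the x axis of canister, either way round below 0.7 rad and angle between lid's own z axis and vertical below 0.17 rad and contact force between lid and canister above 0.3 N), for 0.2 s.
2. the lid, turned back, has dropped level into the thread (horizontal distance between lid and canister below 0.01 m and z of lid in the frame of canister between 0.088 and 0.099 m and angle between the x axis of lid and the x axis of canister, either way round above 0.65 rad and angle between lid's own z axis and vertical below 0.17 rad), for 0.2 s.
At the end, for the whole second after the job is handed in: The large lid is at rest fully down on the canister's neck (origin 94 mm above the counter, within 5 mm), centred within 10 mm, level within 7 degrees, its bar in line with the ears within 13 degrees, so that its lugs are under the thread ridges (horizontal distance between lid and canister below 0.01 m and z of lid in the frame of canister between 0.088 and 0.099 m and angle between the x axis of lid and the x axis of canister, either way round below 0.24 rad and angle between lid's own z axis and vertical below 0.12 rad and linear speed of lid below 0.02 m/s); the robot touches nothing.
It fails at once if the small lid is shifted more than 30 mm (distance of small_lid from where it was at the start of the episode above 0.03 m).
It also fails if it takes over 48 s, if anything falls off the work surface, if the arm or the gripper's body presses on something with over 40 N, if the wrist force passes 120 N, or if a joint passes its speed limit or range.

## Working session

There is one attempt and no reset: what is moved stays moved. The work goes in short steps, Python scripts to look and compute and a shell command to move; the robot and the scene stay as the last step left them, time stands still between calls to the robot, and variables do not carry over. Pictures are saved under pics/ and viewed, at most 10 in all, crops included, and the job is handed in when it is done.

```bash
mkdir -p pics
cat > h.py <<'E'
import numpy as np, cv2
from rig import readout, cams, bot
def cap(n,f):
    s=readout.read_state(); c=cams.capture(n); cv2.imwrite('pics/'+f,c['image'])
    K=np.array(c['intrinsics'])
    if n=='wrist':
        T=np.eye(4);T[:3,:3]=s['tcp_rot'];T[:3,3]=s['position'];T=T@np.array(c['tool_from_camera'])
    else:
        T=np.eye(4);T[:3,:3]=c['rotation'];T[:3,3]=c['xyz']
    np.savez('pics/'+f+'.npz',K=K,T=T); return c['image'],K,T
def px(f,u,v,z):
    d=np.load('pics/'+f+'.npz');r=d['T'][:3,:3]@np.linalg.solve(d['K'],[u,v,1]);o=d['T'][:3,3]
    return (o+r*(z-o[2])/r[2])[:2]
def proj(f,p):
    d=np.load('pics/'+f+'.npz');q=d['K']@(d['T'][:3,:3].T@(np.array(p)-d['T'][:3,3]));return q[:2]/q[2]
E
python3 - <<'E'
from h import *
a=cap('top','t1.png');b=cap('scene','s1.png')
print(a[2],b[2]);print(readout.read_state()['tcp_rot'])
E
```

```text
[[-0.01949446 -0.99713465  0.07309213  0.49642305]
 [-0.99978953  0.01897454 -0.00780094  0.04448661]
 [ 0.0063917  -0.07322882 -0.99729468  0.81829612]
 [ 0.          0.          0.          1.        ]] [[-0.6432127   0.44000235 -0.62663814  1.10792693]
 [ 0.76563879  0.36036276 -0.53285638  0.53638724]
 [-0.008641   -0.82251846 -0.56867277  0.60641995]
 [ 0.          0.          0.          1.        ]]
[[ 9.72333391e-01  2.33597443e-01 -1.05343621e-04]
 [ 2.33597196e-01 -9.72331479e-01  1.96110743e-03]
 [ 3.55680761e-04 -1.93145821e-03 -9.99998071e-01]]
```

View pics/t1.png

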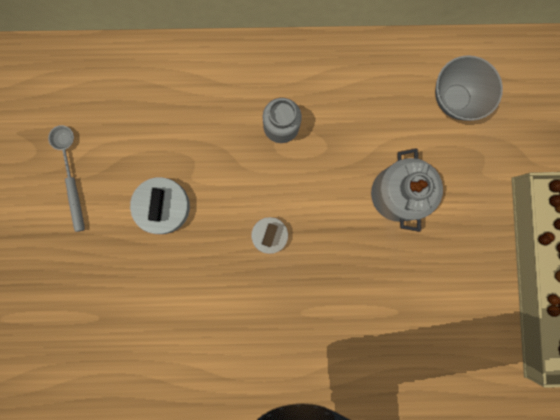

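View pics/s1.png

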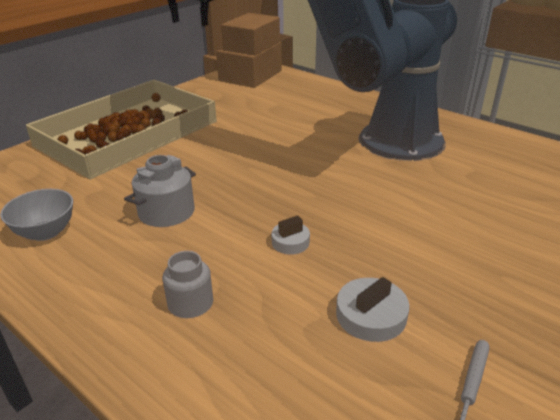

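The top view shows the large lid at about (160,205), the small lid at (270,236), and the canister at (412,190) with its ears at about (408,155) and (411,226). I'll enlarge both.

Run:
```python
from h import *
i=cv2.imread('pics/t1.png')
a=cv2.resize(i[165:245,118:198],(400,400),interpolation=cv2.INTER_CUBIC)
b=cv2.resize(i[145:245,362:462],(400,400),interpolation=cv2.INTER_CUBIC)
cv2.imwrite('pics/t1c.png',np.hstack([a,b]))
```

```text
(no output)
```

View pics/t1c.png

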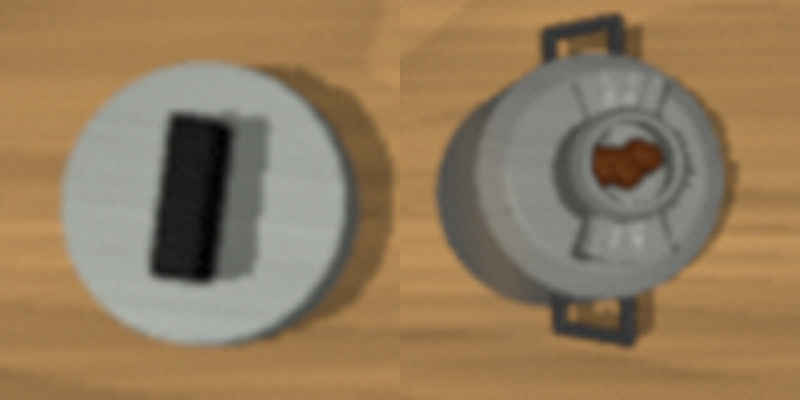

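Run:
```python
from h import *
f='t1.png'
L=lambda x,y:(118+x/5-.4,165+y/5-.4)
C=lambda x,y:(362+(x-400)/4-.4,145+y/4-.4)
print('lid',px(f,*L(206,203),.03))
a=px(f,*L(200,117),.058);b=px(f,*L(183,279),.05);b2=px(f,*L(183,279),.058)
print('bar',a,b,(a+b2)/2,np.degrees(np.arctan2(*(a-b2)[::-1])),np.linalg.norm(a-b2))
print('neck',px(f,*C(632,163),.12))
for z in(.05,.06,.07):
  a=px(f,*C(584,22),z);b=px(f,*C(596,339),z)
  print(z,a,b,(a+b)/2,np.degrees(np.arctan2(*(a-b)[::-1])),np.linalg.norm(a-b))
print('small',px(f,270,236,.026))
s=readout.read_state();print(s['position'],np.load('pics/t1.png.npz')['K'])
R=np.array(s['tcp_rot']);print('yaw x,y',np.degrees(np.arctan2(R[1,0],R[0,0])),np.degrees(np.arctan2(R[1,1],R[0,1])),s['joint_positions'])
```

```text
lid [0.57139272 0.26428648]
bar [0.6015443 0.2587989] [0.54056452 0.26741873] [0.5708246  0.26194816] -5.853280929901129 0.06176141369306868
neck [ 0.58910798 -0.21650035]
0.05 [ 0.66763929 -0.22251508] [ 0.51406923 -0.22153195] [ 0.59085426 -0.22202351] -0.3667924403626705 0.15357320750261572
0.06 [ 0.66541077 -0.21903983] [ 0.51383955 -0.2180695 ] [ 0.58962516 -0.21855467] -0.3667924403626526 0.15157432707085985
0.07 [ 0.66318225 -0.21556459] [ 0.51360987 -0.21460705] [ 0.58839606 -0.21508582] -0.36679244036267683 0.149575446639104
small [0.50691912 0.04738617]
[ 0.14599221 -0.6070187   0.22167965] [[402.75873618   0.         274.15934016]
 [  0.         402.75873618 211.75600322]
 [  0.           0.           1.        ]]
yaw x,y 13.508947547031132 -76.49101309169372 [-8.67181364e+01  3.02721334e+01  8.21501265e+01  4.39630470e-04
  6.76902647e+01 -1.02272709e+01]
```

```bash
python3 -m inch '[[30,35,4,-19.5,8.7],[30,35,4,-19.5,8.7],[30,35,4,-19.5,8.7],[30,35,4,-19.5,8.7],[30,35,4,-19.5,8.7],[30,35,4,-19.5,8.7],[30,35,4,-19.5,8.7],[30,35,4,-19.5,8.7],[30,35,4,-19.5,8.7],[30,35,4,-19.5,8.7]]'
```

```text
time_s: 0.93
position: [0.4169, -0.2905, 0.2585]
tcp_rot: [[0.995, -0.105, -0.0], [-0.105, -0.995, 0.001], [-0.0, -0.0, -1.0]]
force: [0.4, -1.0, -0.4]
opening: 1.001
grasp_force: 0.0
```

```bash
python3 -m inch '[[5,4,8,0,8.7],[5,4,8,0,8.7],[5,4,8,0,8.7],[5,4,8,0,8.7],[5,4,8,0,8.7],[5,4,8,0,8.7]]'
python3 - <<'E'
from h import *
i,K,T=cap('wrist','w1.png');print(T,K[0,0]);print(proj('w1.png',[.589,-.217,.12]),proj('w1.png',[.589,-.217,.06]),readout.read_state()['position'])
E
```

```text
time_s: 1.43
position: [0.4649, -0.2521, 0.337]
tcp_rot: [[0.995, -0.105, -0.003], [-0.105, -0.995, 0.002], [-0.003, -0.001, -1.0]]
force: [-0.0, -1.1, -0.2]
opening: 1.001
grasp_force: 0.0
[[-1.05171296e-01 -9.45999711e-01 -3.06632589e-01  5.48962518e-01]
 [-9.94453830e-01  9.98110706e-02  3.31561450e-02 -2.60815244e-01]
 [-7.60376670e-04  3.08419027e-01 -9.51250296e-01  4.99368449e-01]
 [ 0.00000000e+00  0.00000000e+00  0.00000000e+00  1.00000000e+00]] 337.38573568921396
[231.79274538  55.27423817] [238.24793883  60.27518674] [ 0.46461348 -0.25233578  0.3367005 ]
```

View pics/w1.png

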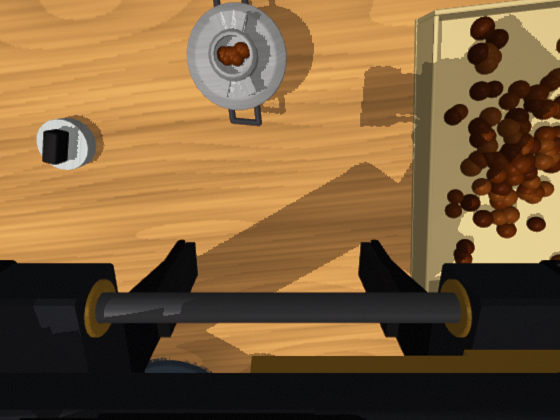

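```bash
python3 - <<'E'
from h import *
print(px('w1.png',234,54,.12));
for z in (.05,.06,.07): print(px('w1.png',245,122,z))
E
python3 -m inch '[[6.5,51.5,-5,0,8.7],[6.5,51.5,-5,0,8.7],[6.5,51.5,-5,0,8.7],[6.5,51.5,-5,0,8.7],[6.5,51.5,-5,0,8.7],[6.5,51.5,-5,0,8.7],[6.5,51.5,-5,0,8.7],[6.5,51.5,-5,0,8.7],[6.5,51.5,-5,0,8.7],[6.5,51.5,-5,0,8.7]]'
```

```text
[ 0.58996556 -0.21945401]
[ 0.51520507 -0.21425238]
[ 0.51595629 -0.21528857]
[ 0.51670751 -0.21632475]
time_s: 2.32
position: [0.5171, 0.1596, 0.2967]
tcp_rot: [[0.994, -0.106, -0.004], [-0.106, -0.994, -0.001], [-0.004, 0.001, -1.0]]
force: [1.0, -0.1, 0.3]
opening: 1.003
grasp_force: 0.0
```

```bash
python3 -m inch '[[1.3,10.3,-4.7,0,8.7],[1.3,10.3,-4.7,0,8.7],[1.3,10.3,-4.7,0,8.7],[1.3,10.3,-4.7,0,8.7],[1.3,10.3,-4.7,0,8.7]]'
python3 - <<'E'
from h import *
i,K,T=cap('wrist','w2.png');print(readout.read_state()['position'],proj('w2.png',[.571,.263,.058]))
E
```

```text
time_s: 2.73
position: [0.5297, 0.2616, 0.2488]
tcp_rot: [[0.995, -0.103, -0.006], [-0.103, -0.995, -0.002], [-0.005, 0.003, -1.0]]
force: [-0.3, -0.4, -0.9]
opening: 0.999
grasp_force: 0.0
[0.53037091 0.26075208 0.24990368] [271.77839074 134.79995233]
```

View pics/w2.png

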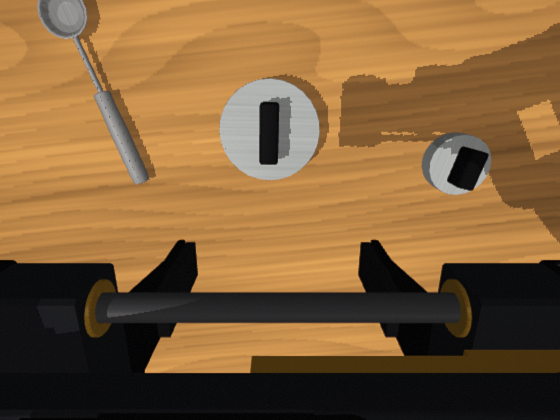

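The lid's top disc is centred at about (270,129.5). The bar's ends are at about (270,102) and (268.5,164).

Run:
```python
from h import *
f='w2.png';print(px(f,270,129.5,.03));a=px(f,269.8,102,.058);b=px(f,268.6,163,.058);print((a+b)/2,np.degrees(np.arctan2(*(a-b)[::-1])),np.linalg.norm(a-b))
s=readout.read_state();print(s['position'],s['time_s'])
```

```text
[0.5735687  0.26506908]
[0.57275748 0.26550474] -7.5326894356594085 0.06224723381346483
[0.53037091 0.26075208 0.24990368] 2.7833
```

```bash
python3 -m inch '[[4.2,0.4,-4,-1,8.7],[4.2,0.4,-8,-1,8.7],[4.2,0.4,-12,-1,8.7],[4.2,0.4,-15,-1,8.7],[4.2,0.4,-18,-1,8.7],[4.2,0.4,-20,-1,8.7],[4.2,0.4,-21,-1,8.7],[4.2,0.4,-21.3,-1,8.7],[4.2,0.4,-21.4,-1,8.7],[4.2,0.4,-21.4,-1,8.7]]'
```

```text
time_s: 3.62
position: [0.5746, 0.2655, 0.0392]
tcp_rot: [[0.992, -0.123, 0.003], [-0.123, -0.992, 0.001], [0.003, -0.001, -1.0]]
force: [0.2, -0.2, -0.3]
opening: 1.001
grasp_force: 0.0
```

```bash
python3 -m inch '[[0,0,0,0,1.5],[0,0,0,0,1.5],[0,0,0,0,1.5],[0,0,0,0,1.5],[0,0,0,0,1.5],[0,0,0,0,1.5],[0,0,0,0,1.5],[0,0,0,0,1.5],[0,0,0,0,1.5],[0,0,0,0,1.5]]'
```

```text
time_s: 4.45
position: [0.5731, 0.266, 0.0375]
tcp_rot: [[0.993, -0.122, -0.0], [-0.122, -0.993, -0.0], [-0.0, 0.0, -1.0]]
force: [-0.7, -0.3, 0.3]
opening: 0.327
grasp_force: 0.0
```

```bash
python3 -m inch '[[0,0,0,0,1],[0,0,0,0,1],[0,0,0,0,1],[0,0,0,0,1],[0,0,0,0,1],[0,0,0,0,1]]'
```

```text
time_s: 4.95
position: [0.5731, 0.266, 0.0375]
tcp_rot: [[0.993, -0.122, -0.0], [-0.122, -0.993, -0.0], [-0.0, 0.0, -1.0]]
force: [0.6, 0.2, -0.2]
opening: 0.224
grasp_force: 30.0
```

```bash
python3 -m inch '[[0,0,2,0,1],[0,0,5,0,1],[0,0,9,0,1],[0,0,13,3,1],[0.2,-3,17,6,1],[0.5,-7,20,12,1],[0.7,-11,20,12,1],[0.9,-15,20,12,1],[1,-19,20,12,1],[1.1,-23,20,12,1]]'
```

```text
time_s: 5.78
position: [0.5835, 0.0415, 0.238]
tcp_rot: [[0.996, 0.088, 0.0], [0.088, -0.996, -0.0], [0.0, 0.0, -1.0]]
force: [0.6, 0.5, -1.4]
opening: 0.225
grasp_force: 30.0
```

```bash
python3 -m inch '[[0,-4,0,0,1],[0.1,-8,0,0,1],[0.2,-12,0,0,1],[0.3,-16,0,0,1],[0.4,-20,0,0,1],[0.5,-22.5,0,0,1],[0.6,-24.5,0,0,1],[0.6,-25.4,0,0,1],[0.6,-25.4,0,0,1],[0.6,-25.4,0,0,1]]'
python3 - <<'E'
from h import *
cap('scene','s2.png');cap('top','t2.png')
a=cv2.imread('pics/s2.png')[110:240,80:240];b=cv2.imread('pics/t2.png')[110:240,340:500]
cv2.imwrite('pics/c2.png',np.hstack([cv2.resize(x,(400,325),interpolation=cv2.INTER_CUBIC) for x in(a,b)]))
s=readout.read_state();print(s['position'],s['force'],s['joint_positions'])
E
```

```text
time_s: 6.62
position: [0.5894, -0.2101, 0.2371]
tcp_rot: [[0.996, 0.087, -0.001], [0.087, -0.996, 0.002], [-0.001, -0.002, -1.0]]
force: [-0.3, 0.7, -1.1]
opening: 0.226
grasp_force: 30.0
[ 0.5895997  -0.20903781  0.2373809 ] [ 0.67895187  0.35404276 -2.89083429] [-2.97614215e+01  2.94122904e+01  8.10034208e+01  4.10944806e-02
  6.96706102e+01  5.51321428e+01]
```

View pics/c2.png

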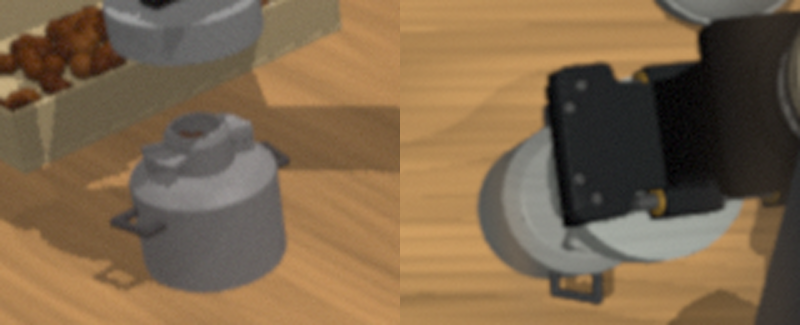

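Run:
```python
from h import *
print(px('s2.png',160,160.6,.12)); print(readout.read_state()['position'])
f='s2.png'
# base circle and rim check
i=cv2.imread('pics/s1.png')[140:230,110:210];j=i.copy();i=cv2.resize(i,(600,540),interpolation=cv2.INTER_CUBIC)
for r,z in((.022,.12),(.058,0.0),(.058,.087)):
  P=[(proj(f,[.5895+r*np.cos(t),-.2185+r*np.sin(t),z])-[110,140]+.5)*6-.5 for t in np.linspace(0,6.28,60)]
  cv2.polylines(i,[np.int32(P)],True,(0,0,255),1)
cv2.imwrite('pics/o.png',i)
```

```text
[ 0.59009533 -0.21108754]
[ 0.5895997  -0.20903781  0.2373809 ]
```

View pics/o.png

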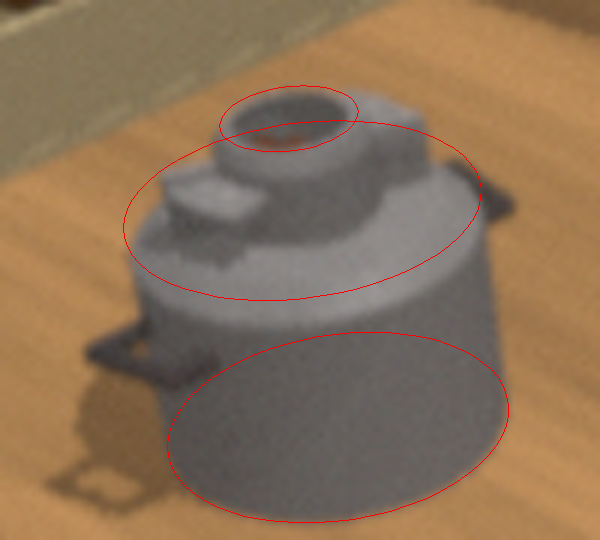

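The projected canister model at (0.589, -0.218) lies on the picture to within about 2 mm, so I'll lower the lid there.

```bash
python3 -m inch '[[0,-0.85,-2,0,1],[0,-0.85,-4,0,1],[0,-0.85,-6,0,1],[0,-0.85,-7,0,1],[0,-0.85,-7.7,0,1],[0,-0.85,-8.2,0,1],[0,-0.85,-8.5,0,1],[0,-0.85,-8.5,0,1]]'
```

```text
time_s: 7.38
position: [0.5902, -0.2192, 0.1527]
tcp_rot: [[0.996, 0.088, 0.0], [0.088, -0.996, -0.0], [0.0, 0.0, -1.0]]
force: [-0.6, 0.0, -1.7]
opening: 0.223
grasp_force: 30.0
```

```bash
python3 -m inch '[[0,0,-0.2,0,1],[0,0,-0.4,0,1],[0,0,-0.6,0,1],[0,0,-0.7,0,1],[0,0,-0.7,0,1],[0,0,-0.7,0,1]]'
```

```text
time_s: 7.88
position: [0.5899, -0.2195, 0.1457]
tcp_rot: [[0.996, 0.087, 0.0], [0.087, -0.996, -0.0], [0.0, 0.0, -1.0]]
force: [-0.0, -0.6, -0.9]
opening: 0.228
grasp_force: 30.0
```

```bash
python3 -m inch '[[0,0,-0.1,0,1],[0,0,-0.15,0,1],[0,0,-0.2,0,1],[0,0,-0.2,0,1]]'
```

```text
time_s: 8.22
position: [0.5901, -0.2196, 0.1455]
tcp_rot: [[0.996, 0.087, 0.001], [0.087, -0.996, -0.001], [0.001, 0.001, -1.0]]
force: [-1.6, 1.7, 7.4]
opening: 0.225
grasp_force: 30.0
```

```bash
python3 -m inch '[[0,0,0,0,1],[0,0,0,0,1],[0,0,0,0,1],[0,0,0.1,5,1],[0,0,0.1,11,1],[0,0,0.1,17,1],[0,0,0.1,23,1],[0,0,0.1,29,1],[0,0,0.1,35,1],[0,0,0.1,41,1]]'
```

```text
time_s: 9.05
position: [0.5908, -0.2202, 0.1453]
tcp_rot: [[0.691, 0.723, 0.002], [0.723, -0.691, -0.002], [0.0, 0.003, -1.0]]
force: [0.3, -1.0, -1.3]
opening: 0.226
grasp_force: 30.0
```

```bash
python3 -m inch '[[0,0,0,6,1],[0,0,0,12,1],[0,0,0,18,1],[0,0,0,24,1],[0,0,0,30,1],[0,0,0,36,1],[0,0,0,40,1],[0,0,0,40,1],[0,0,0,40,1]]'
```

```text
time_s: 9.8
position: [0.5899, -0.2194, 0.1445]
tcp_rot: [[0.072, 0.997, 0.0], [0.997, -0.072, 0.0], [0.0, 0.0, -1.0]]
force: [-0.1, 0.3, -1.6]
opening: 0.226
grasp_force: 30.0
```

```bash
python3 -m inch '[[0,0,-0.2,0,1],[0,0,-0.4,0,1],[0,0,-0.6,0,1],[0,0,-0.8,0,1],[0,0,-1.0,0,1],[0,0,-1.1,0,1],[0,0,-1.2,0,1],[0,0,-1.2,0,1]]'
```

```text
time_s: 10.47
position: [0.5898, -0.2194, 0.1323]
tcp_rot: [[0.07, 0.998, -0.0], [0.998, -0.07, 0.0], [0.0, -0.0, -1.0]]
force: [-0.5, -0.5, -1.7]
opening: 0.223
grasp_force: 30.0
```

```bash
python3 -m inch '[[0,0,-0.05,0,1],[0,0,-0.1,0,1],[0,0,-0.15,0,1],[0,0,-0.15,0,1],[0,0,-0.15,0,1]]'
```

```text
time_s: 10.88
position: [0.59, -0.2195, 0.1314]
tcp_rot: [[0.07, 0.998, 0.0], [0.998, -0.07, -0.0], [-0.0, 0.0, -1.0]]
force: [-0.7, 0.2, 0.1]
opening: 0.225
grasp_force: 30.0
```

```bash
python3 -m inch '[[0,0,0,-6,1],[0,0,0,-12,1],[0,0,0,-18,1],[0,0,0,-24,1],[0,0,0,-30,1],[0,0,0,-36,1],[0,0,0,-42,1],[0,0,0,-48,1],[0,0,0,-54,1],[0,0,0,-54,1]]'
```

```text
time_s: 11.72
position: [0.5902, -0.2197, 0.1314]
tcp_rot: [[0.849, 0.528, 0.001], [0.528, -0.849, -0.0], [0.0, 0.001, -1.0]]
force: [-0.7, 0.7, 1.2]
opening: 0.23
grasp_force: 30.0
```

Yaw is about 32° with nothing in the way. I'll finish the turn to about 0.5°.

```bash
python3 -m inch '[[0,0,0,-6,1],[0,0,0,-12,1],[0,0,0,-18,1],[0,0,0,-23,1],[0,0,0,-27,1],[0,0,0,-30,1],[0,0,0,-31.5,1],[0,0,0,-31.5,1],[0,0,0,-31.5,1]]'; python3 -c "
from rig import readout;s=readout.read_state();print(s['force'],s['moment'])"
```

```text
time_s: 12.47
position: [0.5902, -0.2196, 0.1314]
tcp_rot: [[1.0, 0.011, 0.001], [0.011, -1.0, -0.0], [0.001, 0.0, -1.0]]
force: [-0.6, 0.5, 1.6]
opening: 0.228
grasp_force: 30.0
[-0.63150623  0.46113158  1.63040635] [-0.03174828  0.05702447 -0.00707048]
```

```bash
python3 -m inch '[[0,0,0,0,6],[0,0,0,0,6],[0,0,0,0,6],[0,0,0,0,6],[0,0,0,0,6],[0,0,0,0,6],[0,0,0,0,6],[0,0,0,0,6],[0,0,0,0,6],[0,0,0,0,6]]'; python3 -m inch '[[0,0,2,0,6],[0,0,5,0,6],[0,0,9,0,6],[0,0,13,0,6],[-2,4,16,0,6],[-5,8,16,0,6],[-8,12,16,0,6],[-8,16,16,0,6],[-8,19,16,0,6],[-8,19,16,0,6]]'
python3 - <<'E'
from h import *
cap('scene','s3.png');cap('top','t3.png')
a=cv2.imread('pics/s3.png')[110:240,80:240];b=cv2.imread('pics/t3.png')[120:250,340:500]
cv2.imwrite('pics/c3.png',np.hstack([cv2.resize(x,(400,325),interpolation=cv2.INTER_CUBIC) for x in(a,b)]))
E
```

```text
time_s: 13.3
position: [0.5899, -0.2194, 0.1311]
tcp_rot: [[1.0, 0.009, -0.0], [0.009, -1.0, 0.0], [-0.0, -0.0, -1.0]]
force: [0.5, -0.3, -0.1]
opening: 0.684
grasp_force: 0.0
time_s: 14.13
position: [0.5073, -0.0242, 0.2915]
tcp_rot: [[1.0, 0.012, -0.001], [0.012, -1.0, 0.003], [-0.001, -0.003, -1.0]]
force: [-0.5, 0.3, -0.1]
opening: 0.686
grasp_force: 0.0
```

View pics/c3.png

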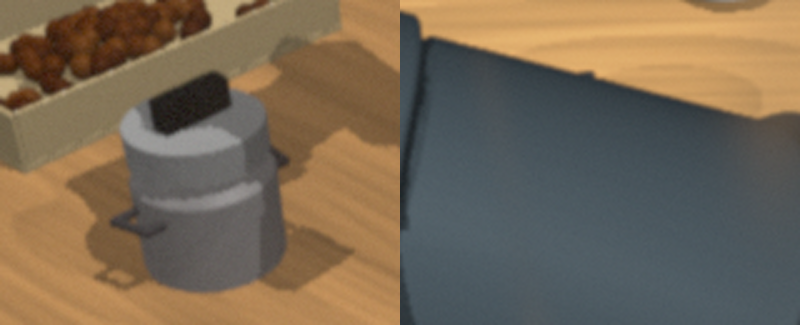

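The scene crop shows the lid sitting level on the canister at about (195,120). Its bar is in line with the ears at (130,222) and (282,158), and the gripper is clear of it.

```bash
python3 -c "
from rig import bot;print(bot.hand_in())"
```

```text
the job is handed in; nothing more can be done
None
```

I closed the canister with the large lid: it sits level and fully down, its bar in line with the ears to within about 1–2°, with the gripper clear and the small lid untouched. I handed it in at about 14 s; no verdict came back.

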